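# Pile the skate plate on its backing slab and crank the vise shut on both

### The job

Lay the aluminium skate plate, rib up, squarely on the steel backing slab that lies on the vise bed and let go of it. Then turn the vise crank clockwise until the sliding jaw has pushed the pile against the rear jaw and grips both pieces firmly but without crushing them (12 to 120 N on each piece), and leave it clamped, without disturbing the other things on the mat.

Things in the scene. Friction and masses are not known exactly. Their poses are not given: they have to be found in the camera images.
- vise: grey cast-iron machine vise fixed on the mat, 250 mm long (x) by 150 mm wide (y), flat bed 95 mm above its underside. Origin under the centre of its footprint; x runs along the screw from the crank end (-x, towards the robot) to the rear jaw (+x)
- bed (a point): point on the vise bed straight above the vise's origin. The bed is 116 mm wide; both jaws stand 30 mm above it. The rear jaw, a block with two bolts on top, is bolted down at a new place each time, its face 32 to 48 mm ahead (+x) of this point; it is not reported, so where the pile is gripped must be felt
- jaw: the sliding jaw: block 120 mm wide, 30 mm tall, 40 mm thick, its steel face backed by stiff rubber (gives 1 mm per 40 N). Origin at the middle of the lower edge of its gripping face, which looks to the vise's +x. It advances 5 mm per radian of the crank (31 mm a turn) and is 60 mm behind the vise's origin when the crank reads 0
- crank (a joint): crank angle in rad: 0 with the handle straight up, growing clockwise as seen from the robot, which closes the jaw. Starts at -1 to 1; gripping comes 5 to 11 rad further. Turning freely takes about 7 N at the handle and it stays where left; each newton more gives 9 N at the jaw, of which the plate gets a third: 8 N more is a good grip, 15 N still safe
- crank_grip (a point): middle of the crank handle, where to hold it: a free-spinning steel sleeve 22 mm across, 90 mm long, parallel to the vise's x axis, 45 mm off the screw axis; this point is 47 mm out from the crank arm. It can be pinched from above at every angle, fingers closing along the vise's y, and led round in a circle; hold it with 30 N or more
- crank_axis (a point): point on the screw axis, centre of the circle of 45 mm radius on which crank_grip moves in the vise's y-z plane; 78 mm above the vise's underside, 205 mm from its origin towards -x
- slab: loose flat steel backing slab 60 (x) by 140 (y) by 12 mm with four small holes, lying somewhat askew on the vise bed between the jaws; origin under its centre
- skate_plate: loose silver aluminium skate plate lying beside the vise, base 60 (x) by 140 (y) by 8 mm, with a rib along its y axis on top: 14 mm thick (x), 80 mm long, from 8 to 32 mm above the underside, to be pinched across; two round bosses 26 mm across, 10 mm tall near the ends. Origin under its centre
- wrench: grey steel combination wrench, 170 mm long, lying flat; origin under its middle
- capsule: blue plastic cleaning capsule, upright jar 68 mm across, 95 mm tall; origin under its centre
- adapter0: brass press adapter, stepped round, 60 mm across, 62 mm tall; origin under its centre
- adapter1: brass press adapter, stepped round, 52 mm across, 70 mm tall; origin under its centre
- adapter2: brass press adapter, stepped round, 66 mm across, 55 mm tall; origin under its centre
- tin: plain steel tin, 60 mm across, 70 mm tall; origin under its centre

How it is judged:
On the way, in this order (a step that is already met when the one before it is completed fails the run):
1. the skate plate lies flat, rib up, squarely on the slab on the vise bed (centres within 5 mm, long edges within 0.06 rad), let go by the fingers (z of skate_plate in the frame of slab between 0.0095 and 0.0145 m and horizontal distance between skate_plate and slab below 0.005 m and angle between the y axis of skate_plate and the y axis of slab, either way round below 0.06 rad and angle between skate_plate's own z axis and vertical below 0.05 rad and z of slab in the frame of vise between 0.092 and 0.098 m and contact force between the fingers and skate_plate below 0.1 N), for 0.2 s.
2. the sliding jaw bears on both the skate plate and the slab with at least 12 N each (contact force between jaw and skate_plate above 12 N and contact force between jaw and slab above 12 N), for 0.2 s.
At the end, for the whole second after the job is handed in: The skate plate lies flat, rib up, on the slab on the vise bed, centres within 5 mm and long edges parallel within 0.06 rad; the jaw presses on each of the two with at least 12 N; both at rest, and the robot touches nothing (all of step 2 and z of skate_plate in the frame of slab between 0.0095 and 0.0145 m and horizontal distance between skate_plate and slab below 0.005 m and angle between the y axis of skate_plate and the y axis of slab, either way round below 0.06 rad and angle between skate_plate's own z axis and vertical below 0.05 rad and z of slab in the frame of vise between 0.092 and 0.098 m and contact force between each of the fingers, the arm and anything else below 0.1 N and linear speed of each of skate_plate, slab below 0.01 m/s).
It fails at once if the jaw presses on the skate plate or the slab with more than 120 N (contact force between jaw and skate_plate above 120 N or contact force between jaw and slab above 120 N).
It fails at once if a bystander (wrench, capsule, tin or brass adapter) is moved by more than 15 mm (distance of any of wrench, capsule, adapter0, adapter1, adapter2, tin from where it was at the start of the episode above 0.015 m).
It also fails if it takes over 72 s, if anything falls off the work surface, if the arm or the gripper's body presses on something with over 40 N, if the wrist force passes 120 N, or if a joint passes its speed limit or range.

### The arm

A 7-joint arm with a two-finger parallel gripper is mounted at the origin on the work surface. World frame = base frame: x ahead of the robot, y to its left, z up, the work surface at z = 0. Lengths are in m, angles in rad, forces in N, time in s.
With the tool pointing down it reaches from about 0.425 to 0.925 m from the base axis. Payload 6.8 kg.
Tool frame: the origin (TCP) lies midway between the tips of the shut fingers; the grasp point (between the pads) lies 19 mm behind it (bot.hold_point_z is the distance from the TCP to the grasp point, in m); z points along the fingers, y is the line along which they close (so a half turn about z gives the same grasp; the last joint's range is limited). The gripper opens to 85 mm and grips with 20 to 120 N. Pads are 22 mm wide; open, the fingers measure 114 mm over their backs; the gripper's body (76 mm by 85 mm) begins 54 mm behind the grasp point. The pads swing forward as they close: fully open they stand 13 mm farther back than shut.
Start: joints at [-1.302, 0.477, 0.022, 1.555, -0.011, 1.109, -0.083], TCP at [0.248, 0.628, 0.231] pointing down, gripper open.
Joint ranges: [-2.96, 2.96], [-0.34, 2.1], [-1.41, 1.46], [0.24, 2.44], [-1.37, 4.51], [0.17, 1.92], [-2.96, 2.96]. Speed limits (rad/s): [2.39, 2.39, 3.14, 3.14, 3.14, 3.14, 3.14].

### API

Orientations are given as a unit quaternion [w, x, y, z].
In Python, from station import bot gives the robot as it stands. The module is installed in compiled form; this text tells all that it offers.
- The arm moves only by the tool step_arm, never from a script. Its argument "increments" is a list that holds one entry, the list of rows, each a list of 7 numbers: the opening, from -1 (shut) to 1 (fully open), then the shift along the tool's x, y, z in mm, then the turn, a rotation vector about the tool's x, y, z in degrees. In form: [[[grip, x, y, z, ax, ay, az], ...]]. A call has 1 to 10 rows; each row is the pose to reach, as a shift and turn from the pose commanded when the call began, along the tool's axes at that moment; what a row does not reach only later rows make up. A row lasts 1/12 s, in which the tool goes at most 41.7 mm and 7.16 degrees, less where a joint would pass 70% of its speed; a pose out of reach is approached as far as the arm can. A call with a gripper value outside its range is refused whole. The fingers move at their own pace and stop on an object; "force" is the grip in N (left out, the last holds). Time passes only in rows, so rows that repeat a pose let the fingers close. It gives the time, the measured TCP pose, the force, the opening and the grip force at its end, in the units of the state.
- bot.get_obs(): the state, without advancing time (a new reading comes with each control period).
- bot.read_camera(name): name is "side" or "top" or "wrist"; returns a dict with "image" (420x560x3 uint8, red, green, blue), "camera_matrix" (3x3 intrinsics, pixels), "R" (3x3) and "t" (3): a world point X has camera coordinates R X + t. Camera axes: x right, y down, z forward; pixel columns grow to the right and rows downward; lengths in m; the calibration is good to about 2 mm. A picture is of the moment at which its call begins. There is no depth.
- bot.hand_in(): hands the job in; it is judged then, once.
The state is a dict: "t": time; "q": joint angles; "joint_vel": joint speeds; "joint_torque": joint torques, N m; "eef_pos": TCP position; "tool_rot": TCP orientation; "contact_force": force on the tool from outside, world axes, zero at the start; "torque": the same for the moment, N m; "gripper_width": opening from 0.0 (shut) to 1.0 (fully open); "grasp_force": force on a finger pad.
Only numpy, scipy, OpenCV 4.12 (cv2) and the standard library are available. Lean on these libraries where they do the work, as an engineer would, in place of code of your own. Each camera call takes 0.05 s, during which the arm holds its last target. There are 200 camera calls.

## Working session

There is one attempt and no reset: what is moved stays moved. The work goes in short steps, Python scripts to look and compute and a tool call to move; the robot and the scene stay as the last step left them, time stands still between calls to the robot, and variables do not carry over. Pictures are saved under pics/ and viewed, at most 10 in all, crops included, and the job is handed in when it is done.

Besides the shell and the picture viewer there is one more tool, called after "Call:" as name(argument=value, ...) on one line, values as JSON. step_arm: Moves the arm, as the interface text tells. Its arguments: {"type":"object","properties":{"increments":{"type":"array"},"force":{"type":"number"}},"required":["increments"]}

```bash
mkdir -p pics; python3 - <<'E'
from station import bot
import cv2,numpy as np
o=bot.get_obs();print(o['t'],o['eef_pos'],o['tool_rot'],o['contact_force'],bot.hold_point_z)
for n in['top','side']:
    c=bot.read_camera(n);cv2.imwrite(f'pics/{n}0.png',c['image'][:,:,::-1]);print(n,c['camera_matrix'].tolist(),np.round(c['R'],4).tolist(),np.round(c['t'],4).tolist(),(-c['R'].T@c['t']).round(3))
E
```

```text
0.0 [0.24818877 0.6270872  0.23033192] [-9.72443490e-05  1.87281595e-01  9.82305852e-01 -8.98570491e-04] [-0.28664917  0.39228118  1.22333666] 0.0187
top [[392.64287313242176, 0.0, 281.87075496968595], [0.0, 392.64287313242176, 208.09011808719114], [0.0, 0.0, 1.0]] [[0.0032, -1.0, 0.0066], [-0.9903, -0.0041, -0.1392], [0.1392, -0.0061, -0.9902]] [0.0583, 0.6176, 0.8419] [0.494 0.066 0.919]
side [[451.679429360119, 0.0, 273.4888013362348], [0.0, 451.679429360119, 212.65164159941008], [0.0, 0.0, 1.0]] [[0.8675, -0.4968, 0.0239], [-0.2743, -0.518, -0.8102], [0.4149, 0.6963, -0.5856]] [-0.4926, 0.2937, 0.7324] [ 0.204 -0.603  0.679]
```

View pics/top0.png

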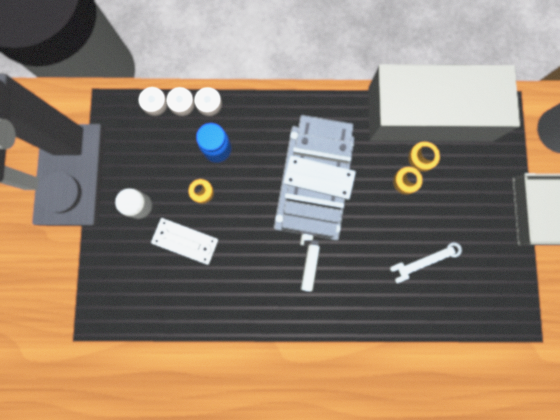

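View pics/side0.png

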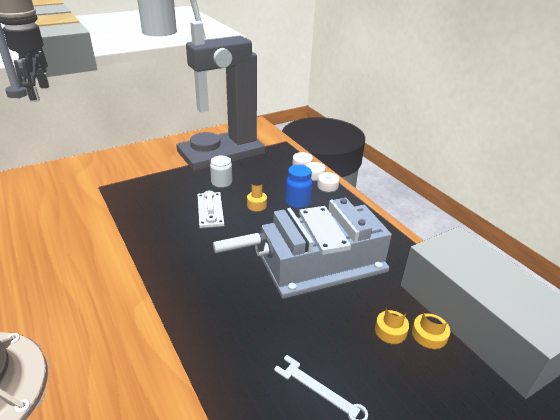

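The top view shows the skate plate near (185,241), the slab on the vise near (320,175), the crank handle near (311,268), and the jar, tin and adapters around them. In the side view the plate is at (210,208), the slab at (325,228) and the handle at (237,243). Next I'll enlarge these areas.

```bash
python3 - <<'E'
import cv2,numpy as np
t=cv2.imread('pics/top0.png');s=cv2.imread('pics/side0.png')
def crop(im,x,y,w,h):
    c=cv2.resize(im[y:y+h,x:x+w],None,fx=4,fy=4,interpolation=cv2.INTER_CUBIC)
    for i in range(0,w,10): cv2.line(c,(i*4,0),(i*4,8 if i%50 else 16),(0,255,255),1)
    for i in range(0,h,10): cv2.line(c,(0,i*4),(8 if i%50 else 16,i*4),(0,255,255),1)
    return c
a=np.vstack([crop(t,265,110,100,75),crop(t,265,185,100,75)])  # 265..365,110..260
b=np.vstack([crop(t,140,205,100,75),crop(s,190,180,100,75)])
cv2.imwrite('pics/c1.png',np.hstack([a,b]))
cv2.imwrite('pics/c2.png',crop(s,205,165,195,135))
E
```

```text
(no output)
```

View pics/c1.png

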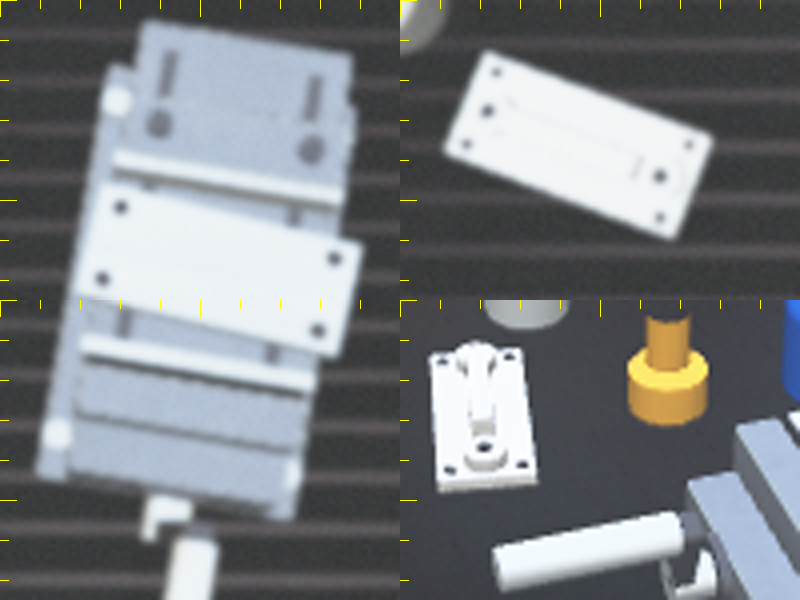

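View pics/c2.png

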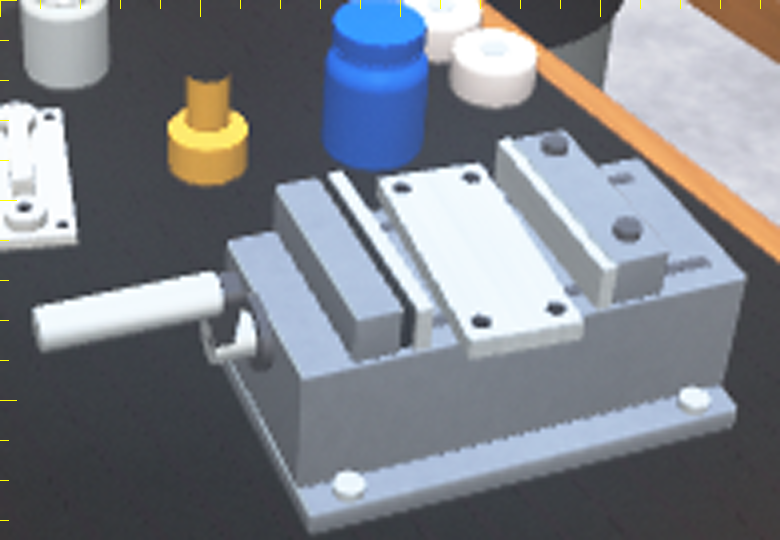

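The crops show the slab's four holes, the plate's four corner holes, both jaw faces and the handle clearly. I'll triangulate them.

```bash
cat > h.py <<'E'
from station import bot
import cv2,numpy as np
from scipy.spatial.transform import Rotation as Rn
def rot(o): q=o['tool_rot']; return Rn.from_quat([q[1],q[2],q[3],q[0]])
def P(c): return c['camera_matrix']@np.c_[c['R'],c['t']]
def tri(c1,p1,c2,p2):
    X=cv2.triangulatePoints(P(c1),P(c2),np.float64(p1).T,np.float64(p2).T);X=(X[:3]/X[3]).T
    return X
def ray(c,p,z):
    p=np.atleast_2d(np.float64(p));d=np.c_[p,np.ones(len(p))]@np.linalg.inv(c['camera_matrix']).T@c['R']
    C=-c['R'].T@c['t'];return C+d*((z-C[2])/d[:,2])[:,None]
def proj(c,X):
    x=np.atleast_2d(X)@c['R'].T+c['t'];x=x@c['camera_matrix'].T;return x[:,:2]/x[:,2:]
E
python3 - <<'E'
from h import *
np.set_printoptions(precision=4,suppress=True)
t=bot.read_camera('top');s=bot.read_camera('side')
A=lambda l:[(265+x/4,110+y/4) for x,y in l]
S=lambda l:[(205+x/4,165+y/4) for x,y in l]
B=lambda l:[(140+(x-400)/4,205+y/4) for x,y in l]
S2=lambda l:[(190+(x-400)/4,180+(y-300)/4) for x,y in l]
def rep(n,X):
    print(n,X.mean(0),'z',X[:,2]); d=(X[0]+X[3]-X[1]-X[2])[:2]; print(' yaw of y axis', np.degrees(np.arctan2(-d[0],d[1])),np.linalg.norm(X[0]-X[1]),np.linalg.norm(X[0]-X[3]))
a=A([(121,207),(334,258),(318,331),(102,279)])
X=tri(t,a,s,S([(472,177),(557,308),(482,321),(402,188)]));rep('slab',X)
R=ray(t,a,X[:,2].mean());rep('slab ray',R)
b=B([(496,71),(689,145),(660,217),(466,144)])
X=tri(t,b,s,S2([(513,356),(522,464),(449,470),(443,361)]));rep('plate',X)
rep('plate ray',ray(t,b,.008))
# handle mask in top and side
for n,c,box in(('top',t,(295,235,330,300)),('side',s,(205,225,262,265))):
    im=c['image'];x0,y0,x1,y1=box
    m=(im[y0:y1,x0:x1].min(2)>165).astype(np.uint8)
    k,l,st,_=cv2.connectedComponentsWithStats(m);i=1+np.argmax(st[1:,4]);pts=np.argwhere(l==i)[:,::-1]+[x0,y0]
    r=cv2.minAreaRect(pts.astype(np.float32));print(n,r,st[i]);print(cv2.boxPoints(r))
# vise lines
jl=A([(82,342),(314,379),(114,157),(342,195),(117,101),(57,435)])
print('jaw top edges z=.125',ray(t,jl[:4],.125));print('bolts',ray(t,jl[4:],.015))
J=S([(334,173),(425,308),(502,140),(612,266)])
print(tri(t,jl[:4],s,J))
print('flange corners side',ray(s,S([(311,530),(735,408)]),0.0))
E
```

```text
slab [ 0.6744 -0.0185  0.111 ] z [0.1111 0.1111 0.1114 0.1105]
 yaw of y axis -13.541223929992837 0.11536909231153013 0.04008282770119205
slab ray [ 0.6738 -0.0182  0.111 ] z [0.111 0.111 0.111 0.111]
 yaw of y axis -13.545250865578833 0.11536688014788714 0.040149049594449746
plate [0.5448 0.2844 0.012 ] z [0.0119 0.0122 0.0119 0.0121]
 yaw of y axis -20.7760867433972 0.1205871496196198 0.045591855157790996
plate ray [0.5445 0.2856 0.008 ] z [0.008 0.008 0.008 0.008]
 yaw of y axis -20.343304213520227 0.12106930627901721 0.04514768664272027
top ((309.8513488769531, 267.39190673828125), (11.014732360839844, 46.19611358642578), 9.462322235107422) [  7  10  17  46 499]
[[300.6216 289.2703]
 [308.2162 243.7027]
 [319.0811 245.5135]
 [311.4865 291.0811]]
side ((236.90383911132812, 241.5192413330078), (9.609689712524414, 47.06786346435547), 78.69007110595703) [  8   8  48  18 449]
[[212.8846 241.4231]
 [259.0385 232.1923]
 [260.9231 241.6154]
 [214.7692 250.8462]]
jaw top edges z=.125 [[ 0.6319  0.0537  0.125 ]
 [ 0.6133 -0.0651  0.125 ]
 [ 0.7299  0.0372  0.125 ]
 [ 0.7102 -0.0815  0.125 ]]
bolts [[0.7971 0.0314 0.015 ]
 [0.5963 0.0664 0.015 ]]
[[ 0.6318  0.0537  0.1258]
 [ 0.612  -0.0642  0.127 ]
 [ 0.7295  0.0373  0.1258]
 [ 0.7101 -0.0814  0.1278]]
flange corners side [[ 0.5549 -0.0606  0.    ]
 [ 0.8088 -0.0941  0.    ]]
```

Call:
step_arm(increments=[[[1,-402,-209,60,0,0,89],[1,-402,-209,60,0,0,89],[1,-402,-209,60,0,0,89],[1,-402,-209,60,0,0,89],[1,-402,-209,60,0,0,89],[1,-402,-209,60,0,0,89],[1,-402,-209,60,0,0,89],[1,-402,-209,60,0,0,89],[1,-402,-209,60,0,0,89],[1,-402,-209,60,0,0,89]]])

```text
t: 1.03
eef_pos: [0.52, 0.314, 0.1765]
tool_rot: [-0.0, 0.729, 0.685, 0.0]
contact_force: [0.7, 0.9, 0.1]
gripper_width: 1.0
grasp_force: 0.0
```

```bash
cat >> h.py <<'E'
def go(xyz,yaw=None):
    "print shift (mm) and turn (deg) in tool axes to put TCP at xyz pointing down, tool y at world yaw (deg)"
    o=bot.get_obs();R=rot(o)
    d=R.inv().apply(np.array(xyz)-o['eef_pos'])*1000
    if yaw is None: r=0
    else:
        y=np.array([np.cos(np.radians(yaw)),np.sin(np.radians(yaw)),0]);z=np.array([0,0,-1.])
        T=Rn.from_matrix(np.c_[np.cross(y,z),y,z]);r=(R.inv()*T).as_rotvec(degrees=True)
    print('t',round(o['t'],2),'pos',o['eef_pos'].round(4),'grip',round(o['gripper_width'],3),'F',o['contact_force'].round(1),'-> shift',d.round(1),'turn',np.round(r,2))
E
python3 - <<'E'
from h import *
go([.545,.285,.17],-20.5)
t=bot.read_camera('top');s=bot.read_camera('side')
H=tri(t,[(309.85,267.4)],s,[(236.9,241.5)])[0];print(H)
E
```

```text
t 1.03 pos [0.52   0.314  0.1765] grip 1.0 F [0.7 0.9 0.1] -> shift [-27.4  26.8   6.5] turn [ 0.   -0.02 16.95]
[0.48632784 0.004788   0.12675304]
```

Call:
step_arm(increments=[[[1,-27.4,26.8,6.5,0,0,16.9],[1,-27.4,26.8,6.5,0,0,16.9],[1,-27.4,26.8,6.5,0,0,16.9],[1,-27.4,26.8,6.5,0,0,16.9]]])

```text
t: 1.47
eef_pos: [0.5443, 0.2863, 0.1698]
tool_rot: [0.0, 0.82, 0.572, -0.0]
contact_force: [-0.4, 0.6, -0.1]
gripper_width: 0.997
grasp_force: 0.0
```

```bash
python3 - <<'E'
from h import *
go([.545,.285,.06],-20.5)
c=bot.read_camera('wrist');cv2.imwrite('pics/w1.png',c['image'][:,:,::-1]);print((-c['R'].T@c['t']).round(3),c['R'][2].round(3))
print(proj(c,[.545,.285,.035]))
E
```

```text
t 1.47 pos [0.5443 0.2863 0.1698] grip 0.997 F [-0.4  0.6 -0.1] -> shift [ -0.9   1.1 109.8] turn [-0.01  0.04  0.27]
[0.574 0.365 0.312] [-0.112 -0.305 -0.946]
[[285.66778878 197.90854368]]
```

View pics/w1.png

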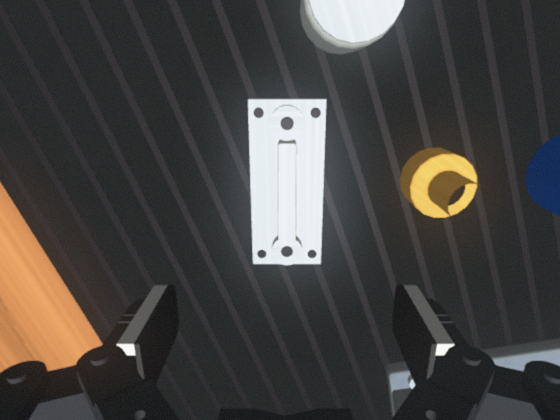

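The wrist view shows the plate straight below. Its corner holes are at (258,113), (316,113), (312,254) and (262,254), with the rib along column 287.

```bash
python3 - <<'E'
from h import *
np.set_printoptions(precision=4,suppress=True)
c=bot.read_camera('wrist');t=bot.read_camera('top')
g=cv2.cvtColor(c['image'],cv2.COLOR_RGB2GRAY)
def cen(u,v,r=7):
    p=255.-g[v-r:v+r+1,u-r:u+r+1];p=np.clip(p-100,0,None);yy,xx=np.mgrid[v-r:v+r+1,u-r:u+r+1];return (p*xx).sum()/p.sum(),(p*yy).sum()/p.sum()
w=[cen(*p) for p in[(316,113),(312,254),(262,254),(258,113)]];print(np.array(w))
b=[(140+(x-400)/4,205+y/4) for x,y in[(496,71),(689,145),(660,217),(466,144)]]
X=tri(t,b,c,w);print(X)
for X in (X,ray(c,w,.0118)):
    d=(X[0]+X[3]-X[1]-X[2])[:2];print(X.mean(0),np.degrees(np.arctan2(-d[0],d[1])),np.linalg.norm(d)/2)
go(np.r_[X.mean(0)[:2],.016],-20.5)
E
```

```text
[[316.0511 112.9941]
 [311.9167 254.0692]
 [261.5923 253.8183]
 [259.017  112.8142]]
[[0.5874 0.3349 0.0067]
 [0.545  0.2211 0.0077]
 [0.5034 0.2365 0.0075]
 [0.5451 0.3504 0.0056]]
[0.5452 0.2857 0.0069] -20.253828273565237 0.12134630137729838
[0.5464 0.2867 0.0118] -20.197626087838227 0.11978724453895245
t 1.62 pos [0.5439 0.2874 0.17  ] grip 1.004 F [-0.5 -0.2 -0.8] -> shift [  0.2   2.7 154. ] turn [-0.02 -0.    0.56]
```

Call:
step_arm(increments=[[[0,0,2,40,0,0,0.2],[-0.3,0,2,80,0,0,0.2],[-0.3,0,2,115,0,0,0.2],[-0.3,0,2,135,0,0,0.2],[-0.3,0,2,145,0,0,0.2],[-0.3,0,2,150,0,0,0.2],[-0.3,0,2,154,0,0,0.2],[-0.3,0,2,156,0,0,0.2],[-0.3,0,2,156,0,0,0.2]]])

```text
t: 2.37
eef_pos: [0.5469, 0.2866, 0.0151]
tool_rot: [-0.0, 0.821, 0.571, 0.001]
contact_force: [-0.3, -0.3, -0.1]
gripper_width: 0.351
grasp_force: 0.0
```

Call:
step_arm(increments=[[[-0.3,0,0,1,0,0,0],[-0.3,0,0,1.5,0,0,0],[-0.3,0,0,2,0,0,0],[-0.3,0,0,2,0,0,0]]])

```text
t: 2.7
eef_pos: [0.5463, 0.2863, 0.0125]
tool_rot: [-0.0, 0.821, 0.571, 0.0]
contact_force: [-0.0, 0.1, -0.6]
gripper_width: 0.348
grasp_force: 0.0
```

Call:
step_arm(increments=[[[-0.6,0,0,0,0,0,0],[-1,0,0,0,0,0,0],[-1,0,0,0,0,0,0],[-1,0,0,0,0,0,0],[-1,0,0,0,0,0,0]]], force=70)

```text
t: 3.12
eef_pos: [0.5463, 0.2862, 0.0125]
tool_rot: [-0.0, 0.821, 0.571, 0.0]
contact_force: [-1.5, -0.2, 5.8]
gripper_width: 0.146
grasp_force: 70.3
```

Call:
step_arm(increments=[[[-1,0,0,-20,0,0,0],[-1,0,0,-60,0,0,0],[-1,0,0,-100,0,0,0],[-1,0,0,-140,0,0,0],[-1,0,0,-180,0,0,0],[-1,0,0,-200,0,0,0],[-1,0,0,-200,0,0,0]]])

```text
t: 3.7
eef_pos: [0.5488, 0.2871, 0.2173]
tool_rot: [-0.0, 0.821, 0.571, 0.004]
contact_force: [-0.0, 0.7, -2.1]
gripper_width: 0.142
grasp_force: 69.4
```

Call:
step_arm(increments=[[[-1,-35,25,0,0,0,-1],[-1,-70,50,0,0,0,-2],[-1,-105,75,0,0,0,-3],[-1,-140,100,0,0,0,-4],[-1,-175,125,0,0,0,-5],[-1,-210,150,0,0,0,-6],[-1,-245,175,0,0,0,-6.8],[-1,-280,200,0,0,0,-6.8],[-1,-315,225,0,0,0,-6.8],[-1,-350,250,0,0,0,-6.8]]])

```text
t: 4.53
eef_pos: [0.6548, -0.1176, 0.21]
tool_rot: [-0.001, 0.785, 0.619, -0.001]
contact_force: [0.5, -0.0, -1.9]
gripper_width: 0.145
grasp_force: 69.4
```

Call:
step_arm(increments=[[[-1,0,0,0,0,0,0],[-1,0,0,0,0,0,0]]])

```text
t: 4.7
eef_pos: [0.6542, -0.1204, 0.2101]
tool_rot: [-0.0, 0.787, 0.616, -0.002]
contact_force: [0.1, 1.2, -2.8]
gripper_width: 0.148
grasp_force: 69.3
```

```bash
python3 - <<'E'
from h import *
go([.674,-.018,.22],-13.5)
c=bot.read_camera('wrist');cv2.imwrite('pics/w2.png',c['image'][:,:,::-1]);print((-c['R'].T@c['t']).round(3))
E
```

```text
t 4.7 pos [ 0.6542 -0.1204  0.2101] grip 0.148 F [ 0.1  1.2 -2.8] -> shift [104.1  -5.4 -10.1] turn [-0.13  0.14 -0.39]
[ 0.675 -0.038  0.353]
```

View pics/w2.png

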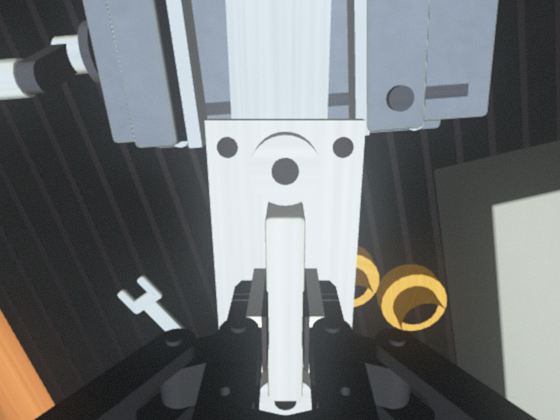

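The held plate's far-end holes are at (227,148) and (342,148). The slab beyond it at columns 228–330 is partly hidden, so I'll step back to expose it.

Call:
step_arm(increments=[[[-1,-40,-5,-15,0,0,-0.4],[-1,-80,-5,-30,0,0,-0.4],[-1,-80,-5,-30,0,0,-0.4],[-1,-80,-5,-30,0,0,-0.4]]])

```text
t: 5.08
eef_pos: [0.631, -0.1951, 0.2427]
tool_rot: [0.001, 0.784, 0.62, -0.0]
contact_force: [0.0, 1.1, -1.8]
gripper_width: 0.151
grasp_force: 69.4
```

```bash
python3 - <<'E'
from h import *
go([.674,-.018,.22],-13.5)
c=bot.read_camera('wrist');cv2.imwrite('pics/w3.png',c['image'][:,:,::-1]);print((-c['R'].T@c['t']).round(3))
E
```

```text
t 5.08 pos [ 0.631  -0.1951  0.2427] grip 0.151 F [ 0.   1.1 -1.8] -> shift [182.2   1.   22.5] turn [0.06 0.05 0.16]
[ 0.651 -0.113  0.385]
```

View pics/w3.png

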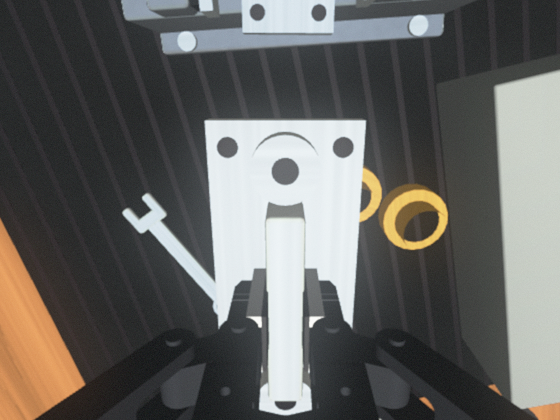

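The slab's near-end holes are at (257,12) and (319,12), and the held plate's at (227,148) and (343,147).

```bash
python3 - <<'E'
from h import *
np.set_printoptions(precision=4,suppress=True)
c=bot.read_camera('wrist');t=bot.read_camera('top');o=bot.get_obs();R=rot(o)
g=cv2.cvtColor(c['image'],cv2.COLOR_RGB2GRAY)
def cen(u,v,r=9):
    p=255.-g[max(v-r,0):v+r+1,u-r:u+r+1];p=np.clip(p-110,0,None);yy,xx=np.mgrid[max(v-r,0):v+r+1,u-r:u+r+1];return (p*xx).sum()/p.sum(),(p*yy).sum()/p.sum()
h=[cen(227,148,13),cen(343,147,13)];s=[cen(257,12),cen(319,12)];print(h,s)
X=ray(c,h,o['eef_pos'][2]);T=R.inv().apply(X-o['eef_pos'])*1000;print('plate holes in tool',T)
a=[(265+x/4,110+y/4) for x,y in[(318,331),(334,258)]]
print('slab tri top/wrist',tri(t,a,c,s))
for z in(.108,.111):
    S=ray(c,s,z);d=S[1]-S[0];yw=np.degrees(np.arctan2(d[1],d[0]));print('slab holes',S,yw,np.linalg.norm(d))
    y=np.radians(-13.5);print('centre',S.mean(0)[:2]+.0577*np.array([-np.sin(y),np.cos(y)]))
E
```

```text
[(np.float64(226.73631348139764), np.float64(146.846442212477)), (np.float64(342.9047233070518), np.float64(146.7488762803036))] [(np.float64(257.99737153371007), np.float64(16.044683926928638)), (np.float64(319.55935004131095), np.float64(16.3789589644726))]
plate holes in tool [[ 57.8835 -21.3216   0.1321]
 [ 57.7568  22.7108   0.0503]]
slab tri top/wrist [[ 0.6418 -0.0687  0.113 ]
 [ 0.6802 -0.0778  0.1155]]
slab holes [[ 0.6432 -0.0672  0.108 ]
 [ 0.6825 -0.0765  0.108 ]] -13.403051552360363 0.04041996663089474
centre [ 0.6763 -0.0157]
slab holes [[ 0.6433 -0.0676  0.111 ]
 [ 0.6822 -0.0769  0.111 ]] -13.403051552360328 0.03998146226771597
centre [ 0.6762 -0.0161]
```

```bash
python3 - <<'E'
from h import *
np.set_printoptions(precision=4,suppress=True)
c=bot.read_camera('wrist');o=bot.get_obs();R=rot(o)
g=cv2.cvtColor(c['image'],cv2.COLOR_RGB2GRAY)
for u in(250,288,325): print(u,g[0:40,u])
for u in(215,240,330,355): print(u,g[112:126,u])
for n,(x0,y0,x1,y1) in{'slabL':(246,0,270,29),'slabR':(306,0,332,29),'pL':(212,130,243,166),'pR':(328,130,358,166)}.items():
    m=(g[y0:y1,x0:x1]<130).astype(np.uint8);k,l,st,ce=cv2.connectedComponentsWithStats(m);print(n,[(s,q+[x0,y0]) for s,q in zip(st[1:],ce[1:])if s[4]>20])
E
```

```text
250 [225 225 225 224 224 224 225 223 225 224 225 224 224 222 223 224 226 225
 225 225 224 225 225 225 222 224 224 223 223 222 224 223 223 223 222 221
 222 223 220 223]
288 [223 223 224 224 226 224 226 225 224 223 223 223 224 223 223 223 225 224
 225 223 223 223 222 223 224 225 226 224 224 225 223 226 223 223 226 222
 224 224 224 223]
325 [228 229 228 230 229 228 229 228 229 229 229 230 228 230 226 190 123  93
  90  91  92  94  92  90  89  88  89  94 116 178 222 232 230 229 230 228
 229 228 229 229]
215 [ 73  72  76  74  77  74  92 113 188 236 237 235 235 235]
240 [ 71  66  65  71  67  72  91 120 191 237 236 235 236 235]
330 [ 70  72  70  68  70  71  93 121 193 239 238 238 238 239]
355 [ 63  63  66  67  62  66  87 118 185 234 232 232 233 233]
slabL [(array([  6,  14,  15,  15, 176], dtype=int32), array([259.0511,  21.2102]))]
slabR [(array([  8,  15,  14,  14, 167], dtype=int32), array([320.5269,  21.7844]))]
pL [(array([  5,   7,  20,  20, 307], dtype=int32), array([226.8404, 146.9121]))]
pR [(array([  5,   7,  20,  20, 310], dtype=int32), array([342.7645, 146.9   ]))]
```

```bash
python3 - <<'E'
from h import *
np.set_printoptions(precision=4,suppress=True)
for i in range(2):
    o=bot.get_obs();R=rot(o);c=bot.read_camera('wrist')
g=cv2.cvtColor(c['image'],cv2.COLOR_RGB2GRAY);print(o['eef_pos'],o['joint_vel'].round(3))
P_={}
for n,(x0,y0,x1,y1) in{'slabL':(246,0,270,36),'slabR':(306,0,332,36),'pL':(212,130,243,166),'pR':(328,130,358,166)}.items():
    m=(g[y0:y1,x0:x1]<130).astype(np.uint8);k,l,st,ce=cv2.connectedComponentsWithStats(m);i=1+np.argmax(st[1:,4]);P_[n]=ce[i]+[x0,y0];print(n,P_[n],st[i])
T=R.inv().apply(ray(c,[P_['pL'],P_['pR']],o['eef_pos'][2])-o['eef_pos'])*1000;print(T)
d=T[1]-T[0];py=np.degrees(np.arctan2(-d[0],d[1]))
S=ray(c,[P_['slabL'],P_['slabR']],.111);d=S[1]-S[0];print(S,np.degrees(np.arctan2(d[1],d[0])))
t=bot.read_camera('top');print(tri(t,[(265+x/4,110+y/4) for x,y in[(318,331),(334,258)]],c,[P_['slabL'],P_['slabR']]))
y=np.radians(-13.5);C=S.mean(0)+.0577*np.array([-np.sin(y),np.cos(y),0]);print('centre',C)
E
```

```text
[ 0.6324 -0.1898  0.241 ] [ 0.002 -0.     0.01  -0.005  0.003  0.001  0.001]
slabL [258.7175  20.8249] [  6  13  14  16 177]
slabR [320.25    21.7159] [  8  14  14  16 176]
pL [226.835  146.9256] [  5   7  20  20 309]
pR [342.6721 146.9221] [  5   7  20  20 308]
[[ 60.4364 -21.3994   0.1008]
 [ 60.4507  22.2715   0.0276]]
[[ 0.6431 -0.0682  0.111 ]
 [ 0.682  -0.0776  0.111 ]] -13.651301894494546
[[ 0.6419 -0.069   0.1118]
 [ 0.6805 -0.0782  0.1133]]
centre [ 0.676  -0.0168  0.111 ]
```

```bash
python3 - <<'E'
from h import *
go([.6755,-.017,.165],-13.6)
E
```

```text
t 5.43 pos [ 0.6322 -0.1907  0.2414] grip 0.145 F [-0.8 -0.7 -2. ] -> shift [179.    3.2  76.4] turn [-0.07 -0.03  0.63]
```

Call:
step_arm(increments=[[[-1,40,3,0,0,0,0.4],[-1,80,3,0,0,0,0.4],[-1,115,3,0,0,0,0.4],[-1,145,3,20,0,0,0.4],[-1,165,3,50,0,0,0.4],[-1,179,3,76,0,0,0.4],[-1,179,3,76,0,0,0.4],[-1,179,3,76,0,0,0.4],[-1,179,3,76,0,0,0.4],[-1,179,3,76,0,0,0.4]]])

```text
t: 6.27
eef_pos: [0.6766, -0.0215, 0.1685]
tool_rot: [0.001, 0.786, 0.618, 0.001]
contact_force: [0.3, -0.3, -2.6]
gripper_width: 0.146
grasp_force: 69.3
```

```bash
python3 - <<'E'
from h import *
P=[]
for i in range(4): bot.read_camera('wrist');P.append(bot.get_obs()['eef_pos'])
print(np.mean(P,0).round(4),np.std(P,0).round(4))
go([.6755,-.017,.12],-13.6)
E
```

```text
[ 0.6763 -0.0207  0.168 ] [0.0002 0.0004 0.0004]
t 6.47 pos [ 0.676  -0.0201  0.1675] grip 0.149 F [ 0.5 -0.1 -1.6] -> shift [ 2.9 -1.3 47.5] turn [ 0.11 -0.03  0.  ]
```

Call:
step_arm(increments=[[[-1,3.3,-1.5,0,0,0,0],[-1,3.3,-1.5,15,0,0,0],[-1,3.3,-1.5,30,0,0,0],[-1,3.3,-1.5,38,0,0,0],[-1,3.3,-1.5,42,0,0,0],[-1,3.3,-1.5,44,0,0,0],[-1,3.3,-1.5,45,0,0,0],[-1,3.3,-1.5,45,0,0,0],[-1,3.3,-1.5,45,0,0,0]]])

```text
t: 7.22
eef_pos: [0.6753, -0.0155, 0.1218]
tool_rot: [0.0, 0.785, 0.619, 0.0]
contact_force: [0.3, 0.5, -1.5]
gripper_width: 0.146
grasp_force: 69.3
```

Call:
step_arm(increments=[[[-1,0,0,1,0,0,0],[-1,0,0,2,0,0,0],[-1,0,0,2.5,0,0,0],[-1,0,0,2.5,0,0,0],[-1,0,0,2.5,0,0,0]]])

```text
t: 7.63
eef_pos: [0.6752, -0.0153, 0.1195]
tool_rot: [0.0, 0.785, 0.619, 0.0]
contact_force: [-1.8, -0.9, 5.7]
gripper_width: 0.145
grasp_force: 70.4
```

Call:
step_arm(increments=[[[-1,0,0,-2,0,0,0],[-1,-1.5,0,-2,0,0,0],[-1,-1.5,0,-2,0,0,0],[-1,-1.5,0,-1,0,0,0],[-1,-1.5,0,0,0,0,0],[-1,-1.5,0,0,0,0,0],[-0.3,-1.5,0,0,0,0,0],[-0.3,-1.5,0,0,0,0,0],[-0.3,-1.5,0,0,0,0,0],[-0.3,-1.5,0,0,0,0,0]]])

```text
t: 8.47
eef_pos: [0.6745, -0.0168, 0.1184]
tool_rot: [-0.0, 0.785, 0.619, -0.0]
contact_force: [-0.4, 1.0, -0.9]
gripper_width: 0.348
grasp_force: 0.0
```

Call:
step_arm(increments=[[[-0.3,0,0,-10,0,0,0],[-0.3,0,0,-30,0,0,0],[-0.3,0,0,-60,0,0,0],[-0.2,0,0,-90,0,0,0],[-0.1,0,0,-90,0,0,0],[0,0,0,-90,0,0,0],[0,0,0,-90,0,0,0],[0,0,0,-90,0,0,0]]])

```text
t: 9.13
eef_pos: [0.6737, -0.0166, 0.2076]
tool_rot: [-0.001, 0.785, 0.619, -0.001]
contact_force: [-1.0, 0.8, -0.2]
gripper_width: 0.498
grasp_force: 0.0
```

```bash
python3 - <<'E'
from h import *
go([.48,.005,.2],-99.4);go([.48,.005,.2],80.6)
c=bot.read_camera('wrist');cv2.imwrite('pics/w4.png',c['image'][:,:,::-1])
t=bot.read_camera('top');cv2.imwrite('pics/top2.png',t['image'][:,:,::-1])
E
```

```text
t 9.13 pos [ 0.6737 -0.0166  0.2076] grip 0.498 F [-1.   0.8 -0.2] -> shift [ -24.2 -193.4    8. ] turn [-7.00e-02  1.00e-01  8.59e+01]
t 9.13 pos [ 0.6737 -0.0166  0.2076] grip 0.498 F [-1.   0.8 -0.2] -> shift [ -24.2 -193.4    8. ] turn [-1.00e-01 -7.00e-02 -9.41e+01]
```

View pics/w4.png

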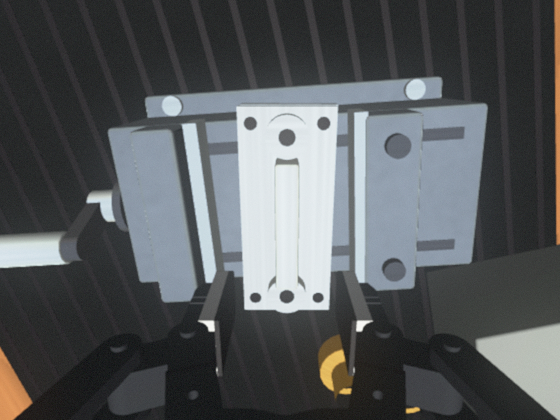

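The plate sits squarely on the slab: plate at columns 237–338, rows 104–310, with no slab showing around it. On to the crank, whose handle is at the left edge, row 250.

Call:
step_arm(increments=[[[0,-8,-40,0,0,0,-7],[0.3,-14,-80,0,0,0,-14],[0.6,-20,-120,0,0,0,-21],[1,-24,-160,0,0,0,-28],[1,-24,-187,0,0,0,-35],[1,-24,-187,0,0,0,-42],[1,-24,-187,0,0,0,-49],[1,-24,-187,0,0,0,-56],[1,-24,-187,0,0,0,-63],[1,-24,-187,0,0,0,-70]]])

```text
t: 10.07
eef_pos: [0.4866, 0.0035, 0.2081]
tool_rot: [-0.001, 0.285, 0.958, -0.0]
contact_force: [-0.2, 0.4, 1.6]
gripper_width: 0.999
grasp_force: 0.0
```

Call:
step_arm(increments=[[[1,0,0,0,0,0,-7],[1,0,0,0,0,0,-14],[1,0,0,0,0,0,-21],[1,0,0,0,0,0,-24],[1,0,0,0,0,0,-24],[1,0,0,0,0,0,-24],[1,0,0,0,0,0,-24]]])

```text
t: 10.65
eef_pos: [0.4869, 0.0035, 0.2083]
tool_rot: [-0.0, 0.084, 0.996, -0.0]
contact_force: [-0.7, -0.7, 0.2]
gripper_width: 0.999
grasp_force: 0.0
```

```bash
python3 - <<'E'
from h import *
for i in range(3): c=bot.read_camera('wrist')
go([.486,.005,.15],80.5)
cv2.imwrite('pics/w5.png',c['image'][:,:,::-1]);print((-c['R'].T@c['t']).round(3),bot.get_obs()['q'].round(2))
E
```

```text
t 10.8 pos [0.487  0.0035 0.2085] grip 1.001 F [ 0.3  0.2 -0.1] -> shift [ 1.2  1.3 58.5] turn [-0.01 -0.01 -0.06]
[0.405 0.018 0.351] [-0.35  0.19  0.25  2.03 -0.06  0.92  1.33]
```

View pics/w5.png

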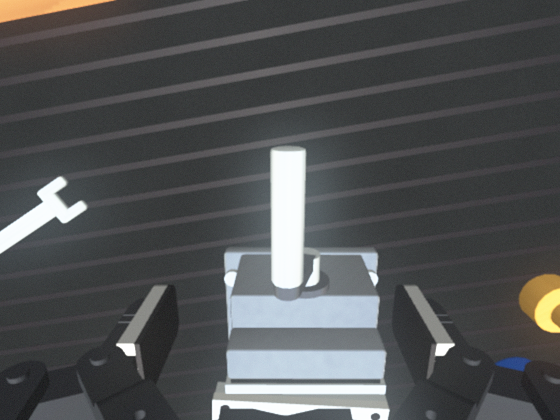

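The wrist view shows the handle from (288,149) to (288,285), a little towards -y of the vise's mid-line (column ~304).

```bash
python3 - <<'E'
from h import *
np.set_printoptions(precision=4,suppress=True)
c=bot.read_camera('wrist');t=bot.read_camera('top');o=bot.get_obs()
g=cv2.cvtColor(c['image'],cv2.COLOR_RGB2GRAY)
m=(g[140:292,262:312]>185).astype(np.uint8);k,l,st,ce=cv2.connectedComponentsWithStats(m);i=1+np.argmax(st[1:,4]);pts=np.argwhere(l==i)[:,::-1]+[262,140]
print(st[i])
for r in(150,160,200,240,270,282,286): w=np.where(g[r,255:315]>150)[0]+255; print(r,w.min(),w.max(), end='; ')
print()
# top face centre line at handle top z; two rows
X=tri(t,[(309.85,267.4)],c,[(288,216)]);print('tri centre',X)
print('ends', ray(c,[(288,150),(288,284)],.126))
print('flange front corners',ray(c,[(225,248),(377,248)],.019), 'body top/jaw back edge',ray(c,[(228,328),(382,328)],.099))
w=o['tool_rot'];print('handle z=.1145 side')
E
```

```text
[   0   10   44  139 4504]
150 271 305; 160 270 305; 200 271 304; 240 271 303; 270 271 314; 282 272 314; 286 276 309; 
tri centre [[0.4861 0.0055 0.1249]]
ends [[ 0.4444  0.0132  0.126 ]
 [ 0.5338 -0.0016  0.126 ]]
flange front corners [[ 0.5462 -0.0642  0.019 ]
 [ 0.5705  0.0798  0.019 ]] body top/jaw back edge [[ 0.5802 -0.0571  0.099 ]
 [ 0.6004  0.0627  0.099 ]]
handle z=.1145 side
```

Call:
step_arm(increments=[[[1,0,2.2,30,0,0,0],[1,0,2.2,65,0,0,0],[1,0,2.2,90,0,0,0],[1,0,2.2,99,0,0,0],[1,0,2.2,102,0,0,0],[1,0,2.2,102,0,0,0],[1,0,2.2,102,0,0,0]]])

```text
t: 11.48
eef_pos: [0.4885, 0.0057, 0.1078]
tool_rot: [0.001, 0.083, 0.997, 0.0]
contact_force: [1.0, -0.9, 0.7]
gripper_width: 1.003
grasp_force: 0.0
```

Call:
step_arm(increments=[[[0.3,0,0,0,0,0,0],[-0.3,0,0,0,0,0,0],[-1,0,0,0,0,0,0],[-1,0,0,0,0,0,0],[-1,0,0,0,0,0,0],[-1,0,0,0,0,0,0],[-1,0,0,0,0,0,0]]], force=45)

```text
t: 12.07
eef_pos: [0.4875, 0.0055, 0.1069]
tool_rot: [0.0, 0.083, 0.997, -0.0]
contact_force: [-2.1, -2.0, 5.7]
gripper_width: 0.233
grasp_force: 43.8
```

```bash
cat >> h.py <<'E'
def rows(th0,th1,n):
    a=th0+(th1-th0)*np.arange(1,n+1)/n
    print('th1',th1,[[round(-45*(np.sin(b)-np.sin(th0)),1),round(-45*(np.cos(b)-np.cos(th0)),1)] for b in a])
E
python3 - <<'E'
from h import *
go([.4875,.0057,.106],80.5)
rows(.29,1.5,10)
E
```

```text
t 12.07 pos [0.4875 0.0055 0.1069] grip 0.233 F [-2.1 -2.   5.7] -> shift [-0.   0.3  0.9] turn [-0.    0.   -0.03]
th1 1.5 [[np.float64(-5.1), np.float64(1.9)], [np.float64(-10.0), np.float64(4.3)], [np.float64(-14.5), np.float64(7.4)], [np.float64(-18.6), np.float64(10.9)], [np.float64(-22.2), np.float64(15.0)], [np.float64(-25.4), np.float64(19.4)], [np.float64(-28.0), np.float64(24.2)], [np.float64(-29.9), np.float64(29.3)], [np.float64(-31.3), np.float64(34.5)], [np.float64(-32.0), np.float64(39.9)]]
```

Call:
step_arm(increments=[[[-1,0,-5.1,1.9,0,0,0],[-1,0,-10,4.3,0,0,0],[-1,0,-14.5,7.4,0,0,0],[-1,0,-18.6,10.9,0,0,0],[-1,0,-22.2,15,0,0,0],[-1,0,-25.4,19.4,0,0,0],[-1,0,-28,24.2,0,0,0],[-1,0,-29.9,29.3,0,0,0],[-1,0,-31.3,34.5,0,0,0],[-1,0,-32,39.9,0,0,0]]])

```text
t: 12.9
eef_pos: [0.4822, -0.0256, 0.0669]
tool_rot: [0.0, 0.083, 0.997, 0.0]
contact_force: [-3.0, 1.4, 6.9]
gripper_width: 0.241
grasp_force: 43.9
```

```bash
cat >> h.py <<'E'
V=np.array([.165,.986,0])
def st(th,C=None):
    "force along vise y/z, tangential (resisting) and radial at crank angle th; TCP in the crank plane"
    o=bot.get_obs();f=o['contact_force'];fy=f@V;fz=f[2];p=o['eef_pos']
    tang=np.array([-np.cos(th),-np.sin(th)]);rad=np.array([-np.sin(th),np.cos(th)])
    print('t',round(o['t'],2),'y,z',round(p@V*1000,1),round(p[2]*1000,1),'fy fz',fy.round(1),fz.round(1),'tang',(tang@[fy,fz]).round(1),'rad',(rad@[fy,fz]).round(1),'fx',round(f@np.array([.986,-.165,0]),1))
E
python3 - <<'E'
from h import *
st(1.5);rows(1.5,3.0,10)
E
```

```text
t 12.9 y,z 54.3 66.9 fy fz 0.8 6.9 tang -7.0 rad -0.3 fx -3.2
th1 3.0 [[np.float64(0.0), np.float64(6.7)], [np.float64(1.1), np.float64(13.4)], [np.float64(3.1), np.float64(19.8)], [np.float64(6.0), np.float64(25.9)], [np.float64(9.9), np.float64(31.5)], [np.float64(14.5), np.float64(36.4)], [np.float64(19.8), np.float64(40.5)], [np.float64(25.7), np.float64(43.9)], [np.float64(32.0), np.float64(46.3)], [np.float64(38.5), np.float64(47.7)]]
```

Call:
step_arm(increments=[[[-1,0,0,6.7,0,0,0],[-1,0,1.1,13.4,0,0,0],[-1,0,3.1,19.8,0,0,0],[-1,0,6,25.9,0,0,0],[-1,0,9.9,31.5,0,0,0],[-1,0,14.5,36.4,0,0,0],[-1,0,19.8,40.5,0,0,0],[-1,0,25.7,43.9,0,0,0],[-1,0,32,46.3,0,0,0],[-1,0,38.5,47.7,0,0,0]]])

```text
t: 13.73
eef_pos: [0.4886, 0.0112, 0.0194]
tool_rot: [0.0, 0.084, 0.997, -0.0]
contact_force: [-3.4, -4.7, 12.0]
gripper_width: 0.239
grasp_force: 44.5
```

```bash
python3 - <<'E'
from h import *
st(3.0);rows(3.0,4.6,10)
E
```

```text
t 13.73 y,z 91.7 19.4 fy fz -5.2 12.0 tang -6.8 rad -11.2 fx -2.5
th1 4.6 [[np.float64(7.2), np.float64(0.4)], [np.float64(14.3), np.float64(-0.3)], [np.float64(21.3), np.float64(-2.1)], [np.float64(27.9), np.float64(-5.0)], [np.float64(33.9), np.float64(-9.0)], [np.float64(39.2), np.float64(-13.8)], [np.float64(43.7), np.float64(-19.4)], [np.float64(47.2), np.float64(-25.7)], [np.float64(49.7), np.float64(-32.4)], [np.float64(51.1), np.float64(-39.5)]]
```

Call:
step_arm(increments=[[[-1,0,7.2,-0.2,0,0,0],[-1,0,14.3,-0.9,0,0,0],[-1,0,21.3,-2.7,0,0,0],[-1,0,27.9,-5.6,0,0,0],[-1,0,33.9,-9.6,0,0,0],[-1,0,39.2,-14.4,0,0,0],[-1,0,43.7,-20,0,0,0],[-1,0,47.2,-26.3,0,0,0],[-1,0,49.7,-33,0,0,0],[-1,0,51.1,-40.1,0,0,0]]])

```text
t: 14.57
eef_pos: [0.4973, 0.0628, 0.0594]
tool_rot: [0.0, 0.083, 0.997, -0.0]
contact_force: [5.6, -1.4, -9.9]
gripper_width: 0.239
grasp_force: 44.7
```

```bash
python3 - <<'E'
from h import *
st(4.6);rows(4.6,5.6,10);print([p for p in [0]]);rows(4.6,5.4,8)
E
```

```text
t 14.57 y,z 144.0 59.4 fy fz -0.5 -9.9 tang -9.9 rad 0.7 fx 5.7
th1 5.6 [[np.float64(0.3), np.float64(-4.5)], [np.float64(0.1), np.float64(-9.0)], [np.float64(-0.5), np.float64(-13.4)], [np.float64(-1.6), np.float64(-17.8)], [np.float64(-3.1), np.float64(-22.1)], [np.float64(-5.0), np.float64(-26.1)], [np.float64(-7.3), np.float64(-30.0)], [np.float64(-9.9), np.float64(-33.6)], [np.float64(-13.0), np.float64(-36.9)], [np.float64(-16.3), np.float64(-39.9)]]
[0]
th1 5.4 [[np.float64(0.3), np.float64(-4.5)], [np.float64(0.1), np.float64(-9.0)], [np.float64(-0.5), np.float64(-13.4)], [np.float64(-1.6), np.float64(-17.8)], [np.float64(-3.1), np.float64(-22.1)], [np.float64(-5.0), np.float64(-26.1)], [np.float64(-7.3), np.float64(-30.0)], [np.float64(-9.9), np.float64(-33.6)]]
```

Call:
step_arm(increments=[[[-1,0,0.3,-4.5,0,0,0],[-1,0,0.1,-9,0,0,0],[-1,0,-0.5,-13.4,0,0,0],[-1,0,-1.6,-17.8,0,0,0],[-1,0,-3.1,-22.1,0,0,0],[-1,0,-5,-26.1,0,0,0],[-1,0,-7.3,-30,0,0,0],[-1,0,-9.9,-33.6,0,0,0],[-1,0,-13,-36.9,0,0,0],[-1,0,-16.3,-39.9,0,0,0]]])

```text
t: 15.4
eef_pos: [0.4946, 0.0467, 0.0994]
tool_rot: [0.0, 0.083, 0.997, 0.0]
contact_force: [7.2, 0.6, -13.0]
gripper_width: 0.24
grasp_force: 44.5
```

```bash
python3 - <<'E'
from h import *
st(5.6);bot.read_camera('top')
t=bot.read_camera('top')
cv2.imwrite('pics/top3.png',cv2.resize(t['image'][100:270,255:375,::-1],None,fx=4.5,fy=3.5,interpolation=cv2.INTER_CUBIC) if 0 else cv2.resize(t['image'][110:250,260:375,::-1],None,fx=4,fy=4,interpolation=cv2.INTER_CUBIC))
st(5.6);rows(5.6,6.2,8)
E
```

```text
t 15.4 y,z 127.7 99.4 fy fz 1.8 -13.0 tang -9.6 rad -9.0 fx 7.0
t 15.5 y,z 127.1 99.7 fy fz -1.0 -3.7 tang -1.6 rad -3.5 fx 3.9
th1 6.2 [[np.float64(-2.7), np.float64(-2.0)], [np.float64(-5.5), np.float64(-3.9)], [np.float64(-8.5), np.float64(-5.5)], [np.float64(-11.6), np.float64(-6.8)], [np.float64(-14.8), np.float64(-8.0)], [np.float64(-18.0), np.float64(-8.9)], [np.float64(-21.3), np.float64(-9.5)], [np.float64(-24.7), np.float64(-9.9)]]
```

View pics/top3.png

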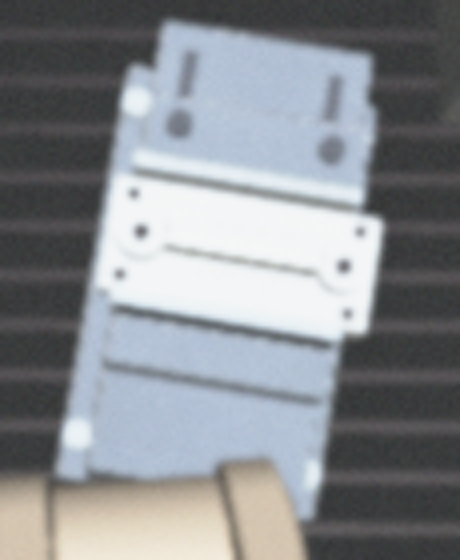

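The top view shows the jaw flush against the pile, now nearly square, with a few millimetres left to the rear jaw (dark gap near row 180 of the crop). I'll take small steps from here.

Call:
step_arm(increments=[[[-1,0,-2.7,-2,0,0,0],[-1,0,-5.5,-3.9,0,0,0],[-1,0,-8.5,-5.5,0,0,0],[-1,0,-11.6,-6.8,0,0,0],[-1,0,-14.8,-8,0,0,0]]])

```text
t: 15.92
eef_pos: [0.4923, 0.0331, 0.1071]
tool_rot: [0.001, 0.082, 0.997, 0.001]
contact_force: [6.7, 3.2, -13.5]
gripper_width: 0.24
grasp_force: 44.6
```

```bash
python3 - <<'E'
from h import *
st(5.975);rows(5.975,6.2,3);rows(6.2,6.425,3)
E
```

```text
t 15.92 y,z 113.9 107.1 fy fz 4.3 -13.5 tang -8.2 rad -11.6 fx 6.1
th1 6.2 [[np.float64(-3.3), np.float64(-0.9)], [np.float64(-6.6), np.float64(-1.6)], [np.float64(-9.9), np.float64(-2.0)]]
th1 6.425 [[np.float64(-3.4), np.float64(-0.2)], [np.float64(-6.7), np.float64(-0.1)], [np.float64(-10.1), np.float64(0.3)]]
```

Call:
step_arm(increments=[[[-1,0,-3.3,-0.5,0,0,0],[-1,0,-6.6,-1,0,0,0],[-1,0,-9.9,-1.4,0,0,0]]])

```text
t: 16.17
eef_pos: [0.4908, 0.0246, 0.1089]
tool_rot: [0.001, 0.082, 0.997, 0.001]
contact_force: [5.2, 6.8, -5.5]
gripper_width: 0.241
grasp_force: 45.2
```

```bash
python3 - <<'E'
from h import *
st(6.2)
E
```

```text
t 16.17 y,z 105.3 108.9 fy fz 7.6 -5.5 tang -8.0 rad -4.9 fx 4.0
```

Call:
step_arm(increments=[[[-1,0,-3.4,-0.2,0,0,0],[-1,0,-6.7,-0.1,0,0,0]]])

```text
t: 16.33
eef_pos: [0.4897, 0.0184, 0.1093]
tool_rot: [0.001, 0.082, 0.997, 0.002]
contact_force: [2.4, 6.5, -2.3]
gripper_width: 0.239
grasp_force: 45.6
```

```bash
python3 - <<'E'
from h import *
st(6.35);rows(6.35,6.65,4);rows(6.65,6.95,4)
E
```

```text
t 16.33 y,z 98.9 109.3 fy fz 6.8 -2.3 tang -6.7 rad -2.7 fx 1.3
th1 6.65 [[np.float64(-3.4), np.float64(0.4)], [np.float64(-6.7), np.float64(1.0)], [np.float64(-9.9), np.float64(1.8)], [np.float64(-13.1), np.float64(2.9)]]
th1 6.95 [[np.float64(-3.1), np.float64(1.3)], [np.float64(-6.1), np.float64(2.9)], [np.float64(-9.0), np.float64(4.7)], [np.float64(-11.7), np.float64(6.6)]]
```

Call:
step_arm(increments=[[[-1,0,-3.4,0.4,0,0,0],[-1,0,-6.7,1,0,0,0]]])

```text
t: 16.5
eef_pos: [0.4886, 0.0119, 0.1086]
tool_rot: [0.0, 0.082, 0.997, 0.002]
contact_force: [1.2, 7.1, 2.8]
gripper_width: 0.241
grasp_force: 46.1
```

```bash
python3 - <<'E'
from h import *
st(6.5);rows(6.5,6.8,4)
E
```

```text
t 16.5 y,z 92.3 108.6 fy fz 7.2 2.8 tang -7.6 rad 1.2 fx -0.0
th1 6.8 [[np.float64(-3.3), np.float64(0.8)], [np.float64(-6.5), np.float64(1.9)], [np.float64(-9.6), np.float64(3.3)], [np.float64(-12.6), np.float64(4.8)]]
```

Call:
step_arm(increments=[[[-1,0,-3.3,0.8,0,0,0],[-1,0,-6.5,1.9,0,0,0]]])

```text
t: 16.67
eef_pos: [0.4875, 0.0052, 0.1069]
tool_rot: [0.0, 0.082, 0.997, 0.002]
contact_force: [0.2, 5.9, 6.0]
gripper_width: 0.242
grasp_force: 46.4
```

```bash
python3 - <<'E'
from h import *
st(6.65);rows(6.65,6.95,4)
E
```

```text
t 16.67 y,z 85.5 106.9 fy fz 5.8 6.0 tang -7.6 rad 3.5 fx -0.8
th1 6.95 [[np.float64(-3.1), np.float64(1.3)], [np.float64(-6.1), np.float64(2.9)], [np.float64(-9.0), np.float64(4.7)], [np.float64(-11.7), np.float64(6.6)]]
```

Call:
step_arm(increments=[[[-1,0,-3.1,1.3,0,0,0],[-1,0,-6.1,2.9,0,0,0]]])

```text
t: 16.83
eef_pos: [0.4864, -0.0014, 0.1042]
tool_rot: [0.0, 0.082, 0.997, 0.002]
contact_force: [-0.9, 5.5, 9.5]
gripper_width: 0.243
grasp_force: 46.5
```

```bash
python3 - <<'E'
from h import *
st(6.8);rows(6.8,7.1,4);rows(6.95,7.25,4)
E
```

```text
t 16.83 y,z 78.9 104.2 fy fz 5.3 9.5 tang -9.2 rad 5.6 fx -1.7
th1 7.1 [[np.float64(-2.9), np.float64(1.8)], [np.float64(-5.6), np.float64(3.8)], [np.float64(-8.2), np.float64(5.9)], [np.float64(-10.6), np.float64(8.3)]]
th1 7.25 [[np.float64(-2.6), np.float64(2.2)], [np.float64(-5.0), np.float64(4.6)], [np.float64(-7.2), np.float64(7.1)], [np.float64(-9.2), np.float64(9.8)]]
```

Call:
step_arm(increments=[[[-1,0,-2.9,1.8,0,0,0],[-1,0,-5.6,3.8,0,0,0]]])

```text
t: 17.0
eef_pos: [0.4853, -0.0071, 0.1005]
tool_rot: [0.0, 0.082, 0.997, 0.002]
contact_force: [-2.5, 6.0, 14.0]
gripper_width: 0.241
grasp_force: 46.9
```

```bash
python3 - <<'E'
from h import *
st(6.95);rows(6.95,7.1,3)
E
```

```text
t 17.0 y,z 73.1 100.5 fy fz 5.5 14.0 tang -13.0 rad 7.6 fx -3.5
th1 7.1 [[np.float64(-1.7), np.float64(1.4)], [np.float64(-3.4), np.float64(3.0)], [np.float64(-5.0), np.float64(4.6)]]
```

Call:
step_arm(increments=[[[-1,0,-1.7,1.4,0,0,0],[-1,0,-3.2,2.8,0,0,0]]])

```text
t: 17.17
eef_pos: [0.4848, -0.0103, 0.0979]
tool_rot: [0.0, 0.082, 0.997, 0.001]
contact_force: [-3.6, 3.8, 15.8]
gripper_width: 0.24
grasp_force: 47.1
```

```bash
python3 - <<'E'
from h import *
st(7.04)
E
```

```text
t 17.17 y,z 69.8 97.9 fy fz 3.2 15.8 tang -13.2 rad 9.3 fx -4.2
```

Call:
step_arm(increments=[[[-1,0,-1.3,1.3,0,0,0],[-1,0,-2.6,2.7,0,0,0]]])

```text
t: 17.33
eef_pos: [0.4844, -0.0129, 0.0953]
tool_rot: [0.0, 0.082, 0.997, 0.001]
contact_force: [-3.7, 4.0, 16.7]
gripper_width: 0.24
grasp_force: 47.2
```

```bash
python3 - <<'E'
from h import *
st(7.08)
E
```

```text
t 17.33 y,z 67.2 95.3 fy fz 3.3 16.7 tang -14.2 rad 9.3 fx -4.3
```

Call:
step_arm(increments=[[[-1,0,-1.2,1.3,0,0,0],[-1,0,-2.3,2.6,0,0,0],[-1,0,-2.3,2.6,0,0,0]]])

```text
t: 17.58
eef_pos: [0.4839, -0.0154, 0.0926]
tool_rot: [0.0, 0.082, 0.997, 0.001]
contact_force: [-2.7, 3.5, 14.2]
gripper_width: 0.245
grasp_force: 47.2
```

```bash
python3 - <<'E'
from h import *
st(7.14)
E
```

```text
t 17.58 y,z 64.7 92.6 fy fz 3.0 14.2 tang -12.7 rad 7.0 fx -3.3
```

Call:
step_arm(increments=[[[-0.4,0,0,0,0,0,0],[0,0,0,0,0,0,0],[0.5,0,0,0,0,0,0],[1,0,0,0,0,0,0],[1,0,0,0,0,0,0],[1,0,0,-10,0,0,0],[1,0,0,-40,0,0,0],[1,0,0,-80,0,0,0],[1,0,0,-120,0,0,0],[1,0,0,-120,0,0,0]]])

```text
t: 18.42
eef_pos: [0.4878, -0.0174, 0.2184]
tool_rot: [0.006, 0.083, 0.996, 0.001]
contact_force: [1.2, -1.2, -0.1]
gripper_width: 0.996
grasp_force: 0.0
```

```bash
python3 - <<'E'
from h import *
np.set_printoptions(precision=4,suppress=True)
for i in range(3):t=bot.read_camera('top')
s=bot.read_camera('side')
go([.48,.0,.2])
# handle after release (side mask+top mask)
for n,c,box in(('side',s,(195,215,262,275)),):
    im=c['image'];x0,y0,x1,y1=box;m=(im[y0:y1,x0:x1].min(2)>165).astype(np.uint8)
    k,l,st_,_=cv2.connectedComponentsWithStats(m);i=1+np.argmax(st_[1:,4]);pts=np.argwhere(l==i)[:,::-1]+[x0,y0];print(n,cv2.minAreaRect(pts.astype(np.float32)))
# expected handle centre at crank th, centre lateral .0988, s=.481, z=.0825
u=np.array([.986,-.165,0]);v=np.array([.165,.986,0])
for th in(6.6,6.9,7.06,7.14): print(th,proj(s,.481*u+(.0988-.045*np.sin(th))*v+[0,0,.0825+.045*np.cos(th)]))
# plate outline in top
im=t['image'];m=(im[140:215,270:370].min(2)>225).astype(np.uint8)
k,l,st_,_=cv2.connectedComponentsWithStats(m);i=1+np.argmax(st_[1:,4]);print(st_[i]);r=cv2.minAreaRect((np.argwhere(l==i)[:,::-1]+[270,140]).astype(np.float32));print(ray(t,cv2.boxPoints(r),.12))
E
```

```text
t 18.62 pos [ 0.4829 -0.0171  0.2105] grip 0.998 F [ 0.6 -0.6 -0.5] -> shift [ 5.7 16.4 10.5] turn 0
side ((239.23507690429688, 251.4652862548828), (9.723055839538574, 46.095584869384766), 78.02386474609375)
6.6 [[237.9023 241.9672]]
6.9 [[239.787  248.2456]]
7.06 [[240.6788 251.8913]]
7.14 [[241.0834 253.7479]]
[  16   12   69   38 1584]
[[ 0.6649  0.0555  0.12  ]
 [ 0.7264  0.0456  0.12  ]
 [ 0.7036 -0.0908  0.12  ]
 [ 0.6426 -0.0795  0.12  ]]
```

```bash
python3 -c "
from station import bot
print(bot.hand_in())"
```

```text
the job is handed in; nothing more can be done
None
```

I laid the skate plate rib up on the slab and clamped the pile in the vise. By feel and crank angle I estimate 65–70 N at the jaw, about 22 N on the plate and 45 N on the slab. The arm is clear and the job is handed in; the hand-in returned no verdict.

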